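# Unlock the folding stay and shut the tool chest

## Robot

A 6-joint arm with a two-finger parallel gripper is mounted at the origin on the work surface. World frame = base frame: x ahead of the robot, y to its left, z up, the work surface at z = 0. Lengths are in m, angles in rad, forces in N, time in s.
With the tool pointing down it reaches from about 0.35 to 0.775 m from the base axis. Payload 7.3 kg.
Tool frame: the origin (TCP) lies at the very end of the fingers, on their centre line; the grasp point (between the pads) lies 19 mm behind it (robot.pinch_z is the distance from the TCP to the grasp point, in m); z points along the fingers, y is the line along which they close (so a half turn about z gives the same grasp; the last joint's range is limited). The gripper opens to 92 mm and grips with 3 to 60 N. Pads are 19 mm wide; open, the fingers measure 130 mm over their backs; the gripper's body (75 mm by 190 mm) begins 47 mm behind the grasp point.
Start: joints at [-1.274, 0.342, 1.524, -0, 1.275, -0.146], TCP at [0.225, -0.474, 0.227] pointing down, gripper open.
Joint ranges: [-2.53, 2.53], [-0.77, 2.02], [0.04, 2.7], [-1, 4.14], [0.28, 2.66], [-3.11, 3.11]. Speed limits (rad/s): [2.57, 2.57, 3.14, 3.14, 3.14, 3.14].

## Interface

Orientations are given as [roll, pitch, yaw] about the fixed x, y, z axes, in that order (R = Rz(yaw) Ry(pitch) Rx(roll)).
In Python, from cell import robot gives the robot as it stands.
- The arm moves only by the tool move_arm, never from a script. Its argument "motion" is a list of rows, each a list of 6 numbers: the shift along the tool's x, y, z in units of 0.1 m (1.0 is 0.1 m), then the turn, a rotation vector about the tool's x, y, z in units of pi rad (1.0 is pi rad). In form: [[dx, dy, dz, rx, ry, rz], ...]. A call has 1 to 12 rows; each row is the pose to reach, as a shift and turn from the pose commanded when the call began, along the tool's axes at that moment, turning the shorter way round; what a row does not reach only later rows make up. A row lasts 1/8 s, in which the tool goes at most 62.5 mm and 10.7 degrees, less where a joint would pass 70% of its speed; a pose out of reach is approached as far as the arm can. A call with a number of a shift or a turn outside -1 to 1 is refused whole. A call with a gripper value outside its range is refused whole. "fingers" is the opening, from -1 (shut) to 1 (fully open), set as the call begins (left out, the last holds). The fingers move at their own pace and stop on an object; "newtons" is the grip in N (left out, the last holds). Time passes only in rows, so rows that repeat a pose let the fingers close. It gives the time, the measured TCP pose, the force, the opening and the grip force at its end, in the units of the state.
- robot.observe(): the state, without advancing time (a new reading comes with each control period).
- robot.read_camera(name): name is "side" or "top" or "wrist"; returns a dict with "image" (480x640x3 uint8, red, green, blue), "range_z" (480x640 float32, m along the optical axis (not along the pixel's ray), 0 where there is no reading), "vfov" (degrees; the focal length in pixels is half the picture's height over the tangent of half this angle, whatever the lens; pixels are square), "cx", "cy" (the principal point, pixels), "k1" (the pictures are not rectified: a ray, as slopes to the right and down, at radius r is drawn at 1 + k1 r^2 times it, then the intrinsics apply), "extrinsics" (4x4, takes a point from camera to world coordinates); the wrist camera has in their place "hand_eye" (4x4, takes a point from camera to tool coordinates, whose origin is the TCP and whose axes are the flange's). Camera axes: x right, y up, looking along -z (the intrinsics and any distortion apply to the point x, -y, -z); pixel columns grow to the right and rows downward; lengths in m; the calibration is good to about 2 mm. A picture is of the moment at which its call begins: read the wrist's pose just before it.
- robot.hand_in(): hands the job in; it is judged then, once.
The state is a dict: "time": time; "qpos": joint angles; "qvel": joint speeds; "joint_efforts": joint torques, N m; "tool_pos": TCP position; "tool_rot": TCP orientation; "contact_force": force on the tool from outside, world axes, zero at the start; "torque": the same for the moment, N m; "opening": finger opening in m; "grip_force": force on a finger pad.
Only numpy, scipy, OpenCV 4.12 (cv2) and the standard library are available. Lean on these libraries where they do the work, as an engineer would, in place of code of your own. Each camera call takes 0.05 s, during which the arm holds its last target. There are 200 camera calls.

## Task

The tool chest on the drilling bench stands open, its lid propped by a folding stay on the end nearest the robot: lift the stay's knee by its pull bar clearly past centre, about 2 cm up, so that it unlocks while the lid stays up, then take the lid by its front bar, lower it under control without letting it drop until it is fully shut, and let go. The stay's exact place is not known, so feel for its bar, and never push or pull along the stay with more than 10 N. Leave the other things on the bench and in the chest alone.

Things in the scene. Friction and masses are not known exactly. Their poses are not given: they have to be found in the camera images.
- chest: Grey steel box of the tool chest, fixed: 220 (x) by 200 (y) by 100 mm high, walls 4 mm. Origin: centre of its underside. x runs along the lid's hinge, away from the robot; hinge on the +y edge, front on -y, stay on the -x end. The lid's frame (rim, hinge, lid, stay, as one) is clamped on the box up to 10 mm off along the chest's y, either way: not measured, the same for all its parts.
- lid_hinge (a point): Drawn position (the real one is off with the frame by up to 10 mm along chest y) of the middle of the lid's hinge axis, on the box's +y top edge, 100 mm above the bench. The axis is parallel to the chest's x. Axes as the chest.
- lid_angle (a joint): Lid angle, rad: 0 propped open on the locked stay (68 degrees up from shut, leaning over the chest), grows as it closes, 1.187 fully shut on its stop. It opens 0.018 further while the knee passes centre. The lid is 18 mm thick, about 0.9 kg (varies), and falls by itself once the unlocked stay is folded well up, so it must be held all the way down.
- lid_bar (a point): Drawn position (off with the frame; stay locked, lid open; does not follow the lid) of the middle of the lid's front bar: round steel, 12 mm thick, parallel to the hinge, 46 mm off the lid's front edge on two struts 110 mm apart (100 mm clear). 246 mm from the hinge axis; shut, 8 mm above it, with 29 mm or more free behind it. It can turn between the fingers.
- knee_bar (a point): Drawn position (off with the frame; stay locked; does not follow the bar) of the gripping point on the stay's pull bar: round steel, 12 mm thick, parallel to the hinge, sticking out 85 mm from the knee to chest -x; this point is 68 mm out from the box. To unlock, it circles stay_pivot up and forward: 11 mm to chest -y for 17 mm up. A straight upward pull, or closing fingers off centre, forces it.
- stay_pivot (a point): Drawn position (off with the frame) of the stay's lower pivot axis at the chest's -x end, taken level with knee_bar along chest x: the bar circles it at 137 mm in the chest's y-z plane (lower link 137 mm pivot to knee; upper link 50 mm knee to its pin on the lid's side; flat steel, 14 mm wide). Axes as the chest.
- knee (a joint): Fold of the stay's knee, rad: 0 locked on its stop, sagging 10 mm below straight; 0.274 straight (centre); grows as it folds up; 2.49 with the lid shut. Lifting takes about 5 N along the circle at first (varies), less past centre. Stiff with friction: let go between about 0.5 and 0.85 it stays and the lid stays up; beyond about 0.95 the lid falls. 0.55 is 20 mm of bar travel.
- spanner: Open spanner, 150 mm, lying in the chest; leave alone.
- socket: Steel socket, 24 mm thick, 45 mm high, standing in the chest; leave alone.
- gauge_block: Steel block 50 x 30 x 20 mm lying in the chest; leave alone.
- hammer: Hammer lying on the bench to the chest's right; leave alone.
- oil_can: Closed steel can, 60 mm thick, 130 mm high, on the bench; leave alone.
- pencil_mug: Empty steel cup, 80 mm wide, 95 mm high, on the bench; leave alone.
- screwdriver: Screwdriver lying on the bench; leave alone.
- vice: Small drill-press vice, 2.5 kg, on the bench to the chest's left; leave alone.
- stay_load (a joint): Give of the rubber mount under the stay's lower pivot, m, along the lower link: 6 N per mm, about 0 at the start (the lid's weight of some 5.5 N on the stay is already counted); negative squeezed, positive stretched. With the lid shut it reads about +0.001. More than 1.7 mm either way (10 N more or less along the stay) means that the stay is being forced.

How it is judged:
On the way:
1. the stay's knee has been lifted past centre (fold over 0.45 rad) with the lid still up (closed by less than 0.3 rad) (value of joint knee above 0.45 rad and value of joint lid_angle below 0.3 rad), for 0.2 s.
At the end, for the whole second after the job is handed in: The lid is fully shut (within 0.037 rad, about 9 mm at its front bar, of its stop) and at rest (value of joint lid_angle above 1.15 rad and velocity of joint lid_angle below 0.05 rad/s); the robot touches nothing.
It fails at once if the lid dropped or slammed (closing faster than 2 rad/s) (velocity of joint lid_angle above 2 rad/s).
It fails at once if the stay was forced (its mount gave over 1.7 mm, 10 N along the stay) (value of joint stay_load above 0.0017 m or value of joint stay_load below -0.0017 m).
It fails at once if another thing was disturbed (moved over 15 mm) (distance of any of spanner, socket, gauge_block, hammer, oil_can, pencil_mug, screwdriver, vice from where it was at the start of the episode above 0.015 m).
It also fails if it takes over 72 s, if anything falls off the work surface, if the arm or the gripper's body presses on something with over 40 N, if the wrist force passes 120 N, or if a joint passes its speed limit or range.

## Working session

There is one attempt and no reset: what is moved stays moved. The work goes in short steps, Python scripts to look and compute and a tool call to move; the robot and the scene stay as the last step left them, time stands still between calls to the robot, and variables do not carry over. Pictures are saved under pics/ and viewed, at most 10 in all, crops included, and the job is handed in when it is done.

Besides the shell and the picture viewer there is one more tool, called as name(argument=value, ...) on one line, values as JSON. move_arm: Moves the arm, as the interface text tells. Shifts and turns lie within -1 to 1; 1 stands for 0.1 m of shift or pi rad of turn. Its arguments: {"type":"object","properties":{"motion":{"type":"array"},"fingers":{"type":"number"},"newtons":{"type":"number"}},"required":["motion"]}

```bash
ls; mkdir -p pics
cat > h.py <<'E'
import numpy as np,cv2
from cell import robot
from scipy.spatial.transform import Rotation as R
def T_tool(s):
    T=np.eye(4);T[:3,:3]=R.from_euler('xyz',s['tool_rot']).as_matrix();T[:3,3]=s['tool_pos'];return T
def cam(n):
    s=robot.observe();c=robot.read_camera(n)
    c['E']=c['extrinsics'] if 'extrinsics' in c else T_tool(s)@np.array(c['hand_eye'])
    c['E']=np.array(c['E']);return c
def pts(c):
    h,w=c['range_z'].shape;f=h/2/np.tan(np.radians(c['vfov'])/2)
    v,u=np.mgrid[:h,:w].astype(float)
    xd=(u-c['cx'])/f;yd=(v-c['cy'])/f;x,y=xd.copy(),yd.copy()
    for _ in range(10):
        k=1+c['k1']*(x*x+y*y);x=xd/k;y=yd/k
    z=c['range_z'];P=np.stack([x*z,-y*z,-z],-1)
    W=P@c['E'][:3,:3].T+c['E'][:3,3];W[z<=0]=np.nan
    return W
E
python3 - <<'E'
from h import *
import pickle
s=robot.observe();print(s)
for n in('side','top','wrist'):
    c=cam(n);cv2.imwrite(f'pics/{n}.png',c['image'][...,::-1]);np.savez(f'{n}.npz',W=pts(c),im=c['image'])
    print(n,c['vfov'],c['cx'],c['cy'],c['k1'],c['E'].round(3).tolist())
E
```

```text
pics
{'time': 0.0, 'qpos': array([-1.27400900e+00,  3.42738503e-01,  1.52504027e+00, -1.74248758e-05,
        1.27542738e+00, -1.46005270e-01]), 'qvel': array([ 6.00616741e-05, -1.02844603e-03,  9.49690177e-04, -7.46294176e-04,
        6.39819037e-04,  3.27927471e-04]), 'joint_efforts': array([-4.21807817e-05, -4.31248999e+01, -2.44220692e+01,  7.18009262e-02,
        5.58930205e-02, -1.33178100e-04]), 'tool_pos': array([ 0.22483   , -0.47394834,  0.22602868]), 'tool_rot': array([-3.13999390e+00, -2.18257664e-04,  4.42797505e-01]), 'contact_force': array([0.23645376, 0.66174111, 0.63738608]), 'torque': array([0.00591756, 0.07306624, 0.01256682]), 'grip_force': 0.0, 'opening': 0.09161468535417794}
side 55.9483617629738 319.7986049156207 235.92459361269042 -0.04482569365196595 [[0.979, 0.101, -0.178, 0.322], [-0.205, 0.502, -0.84, -1.01], [0.005, 0.859, 0.512, 0.833], [0.0, 0.0, 0.0, 1.0]]
top 52.73045078612967 315.95110293073054 240.32818796718183 -0.10602473240194313 [[-0.011, 0.996, -0.084, 0.415], [-1.0, -0.011, -0.006, 0.02], [-0.007, 0.084, 0.996, 1.314], [0.0, 0.0, 0.0, 1.0]]
wrist 63.30402952342944 323.64754929167634 240.1745899153318 -0.0503497079746783 [[0.43, 0.863, 0.265, 0.297], [-0.903, 0.411, 0.125, -0.44], [-0.001, -0.293, 0.956, 0.384], [0.0, 0.0, 0.0, 1.0]]
```

View pics/side.png

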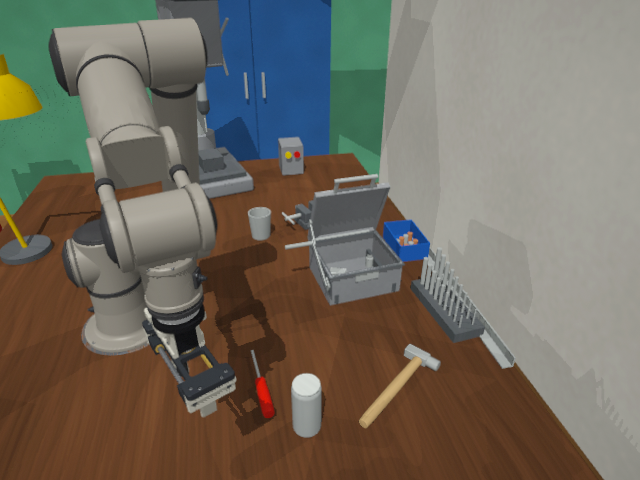

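View pics/top.png

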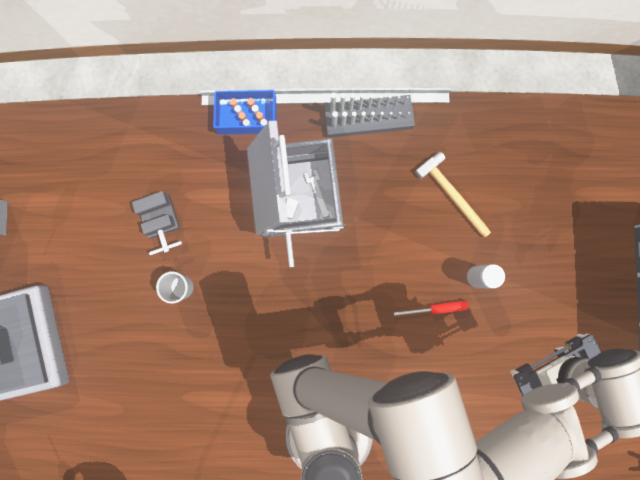

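The side view shows the chest with its lid up (lid bar near 357,182; pull bar 285-315,245). In the top view the chest is at u 250–342, v 140–235, and the pull bar runs from (288,235) to (292,265).

Run:
```python
from h import *
d=np.load('top.npz');W=d['W'];im=d['im']
for v,u in [(262,291),(255,290),(245,289),(238,288),(232,340),(145,331),(190,337),(150,329),(229,300),(229,330),(142,310),(142,325),(185,288),(145,281),(160,284),(200,255),(150,255),(225,258)]:
    print((u,v),W[v,u].round(4),im[v,u])
# pull bar points
m=(W[...,0]>0.42)&(W[...,0]<0.80)&(W[...,1]>-0.12)&(W[...,1]<0.25)&(W[...,2]>0.03)
c=im[200:300,240:360];cv2.imwrite('pics/c1.png',cv2.resize(im[115:275,235:350,::-1],None,fx=5,fy=5,interpolation=cv2.INTER_CUBIC)[:,:][:800])
b=m&(W[...,0]<0.56)
for x in np.arange(0.44,0.60,0.01):
    q=W[m&(abs(W[...,0]-x)<.005)&(W[...,2]>0.09)]
    if len(q):print(round(x,2),len(q),q.min(0).round(3),q.max(0).round(3),np.median(q,0).round(4))
d=np.load('side.npz');W=d['W']
m=(W[...,0]>0.42)&(W[...,0]<0.80)&(W[...,1]>-0.12)&(W[...,1]<0.25)&(W[...,2]>0.03)
print('side')
for x in np.arange(0.44,0.60,0.01):
    q=W[m&(abs(W[...,0]-x)<.005)&(W[...,2]>0.09)]
    if len(q):print(round(x,2),len(q),q.min(0).round(3),q.max(0).round(3),np.median(q,0).round(4))
s=np.load('side.npz')['im'];cv2.imwrite('pics/c2.png',cv2.resize(s[165:310,270:420,::-1],None,fx=4,fy=4,interpolation=cv2.INTER_CUBIC))
cv2.imwrite('pics/c1.png',cv2.resize(im[115:275,235:350,::-1],None,fx=3.7,fy=3.7,interpolation=cv2.INTER_CUBIC))
```

```text
(291, 262) [0.4615 0.0888 0.1427] [243 244 244]
(290, 255) [0.4789 0.0915 0.1356] [242 243 243]
(289, 245) [0.503  0.0935 0.1403] [242 243 243]
(288, 238) [0.5204 0.0961 0.1367] [241 242 242]
(340, 232) [ 0.5476 -0.0371 -0.0011] [155 106  83]
(331, 145) [ 0.7615 -0.013   0.1027] [151 152 156]
(337, 190) [ 0.6444 -0.0266  0.1017] [166 168 174]
(329, 150) [ 0.75   -0.0079  0.097 ] [203 203 210]
(300, 229) [0.5458 0.0679 0.1029] [177 178 183]
(330, 229) [ 0.5476 -0.0081  0.079 ] [191 191 191]
(310, 142) [0.7719 0.0408 0.0967] [172 176 181]
(325, 142) [0.7709 0.0022 0.0983] [176 177 183]
(288, 185) [0.6112 0.0826 0.3383] [244 245 244]
(281, 145) [0.6965 0.097  0.3346] [240 241 241]
(284, 160) [0.6633 0.0905 0.3394] [246 246 246]
(255, 200) [0.6171 0.1784 0.1268] [141 139 142]
(255, 150) [0.7313 0.1725 0.1744] [144 141 147]
(258, 225) [0.5536 0.17   0.1338] [140 137 140]
0.45 10 [0.452 0.084 0.134] [0.454 0.094 0.142] [0.4531 0.0892 0.1378]
0.46 19 [0.457 0.086 0.135] [0.464 0.097 0.144] [0.4615 0.0914 0.1382]
0.47 20 [0.466 0.087 0.136] [0.474 0.096 0.145] [0.4701 0.0913 0.1394]
0.48 20 
[... 1259 characters left out ...]
3 0.099 0.146] [0.4997 0.0922 0.1412]
0.51 15 [0.505 0.089 0.135] [0.515 0.097 0.147] [0.5094 0.0913 0.1406]
0.52 16 [0.515 0.089 0.136] [0.525 0.13  0.177] [0.5211 0.0958 0.1428]
0.53 77 [0.525 0.072 0.106] [0.535 0.179 0.192] [0.5336 0.1289 0.1433]
0.54 237 [ 0.535 -0.005  0.09 ] [0.545 0.171 0.297] [0.5394 0.1082 0.1632]
0.55 207 [ 0.545 -0.048  0.091] [0.555 0.175 0.297] [0.5511 0.0969 0.1251]
0.56 229 [ 0.555 -0.044  0.09 ] [0.565 0.182 0.299] [0.5594 0.1263 0.1647]
0.57 186 [ 0.565 -0.036  0.09 ] [0.575 0.184 0.298] [0.5701 0.1406 0.1829]
0.58 183 [ 0.575 -0.037  0.09 ] [0.585 0.184 0.3  ] [0.5798 0.1402 0.1849]
0.59 198 [ 0.585 -0.035  0.09 ] [0.595 0.186 0.341] [0.5902 0.1404 0.1899]
```

View pics/c2.png

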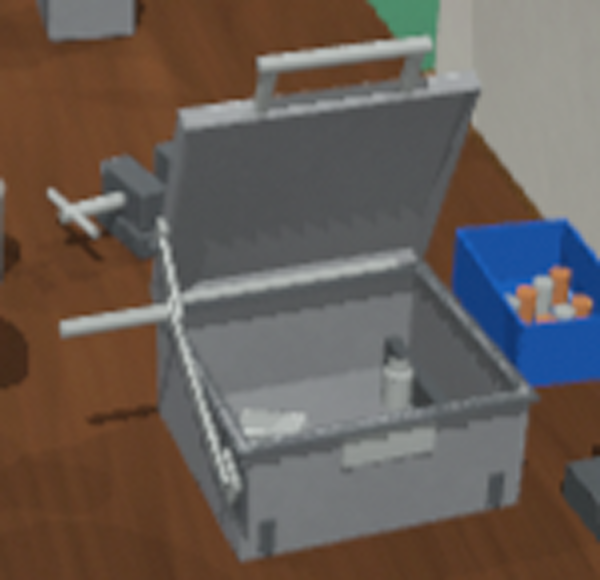

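View pics/c1.png

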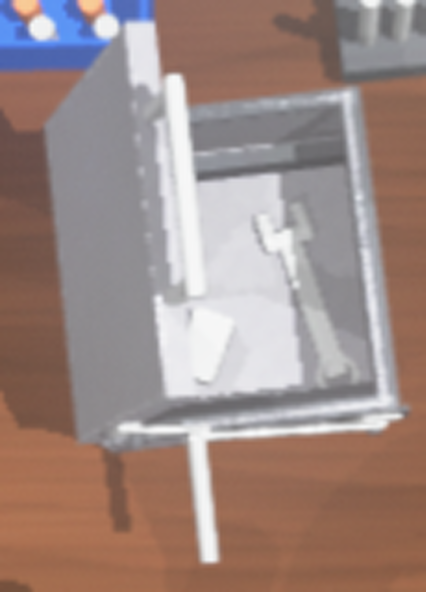

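```bash
cat > geo.py <<'E'
import numpy as np
from scipy.optimize import least_squares
l1,l2=.137,.050   # frame: origin hinge, y,z of chest
def rot(p,a): c,s=np.cos(a),np.sin(a); return np.array([c*p[0]-s*p[1],s*p[0]+c*p[1]])
def dist(f): return np.sqrt(l1*l1+l2*l2+2*l1*l2*np.cos(f-.274))
# closing: lid at -y side going down => point at (-,+) turns CCW (+)
def knee(L,P,f):  # lid angle & knee position at fold f
    from scipy.optimize import brentq
    r=lambda a: np.hypot(*(rot(P,a)-L))-dist(f)
    a=brentq(r,-.018,1.3) if f>.274 else brentq(r,-.0181,.2)
    Pa=rot(P,a);d=dist(f);u=(Pa-L)/d
    x=(d*d+l1*l1-l2*l2)/2/d;h=np.sqrt(max(l1*l1-x*x,0))
    n=np.array([-u[1],u[0]])*(1 if f>.274 else -1)  # up side if u to +y
    return a,L+x*u+h*n
def fit(zk):
    def res(q):
        L,P=q[:2],q[2:]
        g=[np.hypot(*(rot(P,a)-L))-dist(f) for a,f in((0,0),(-.018,.274),(1.187,2.49))]
        d=dist(0);u=(P-L)/d;x=(d*d+l1*l1-l2*l2)/2/d;h=np.sqrt(l1*l1-x*x)
        K=L+x*u-h*np.array([-u[1],u[0]])
        th=np.arctan2(*(K-L)[::-1]); up=brentup(L,K,th)
        return g+[K[1]-zk,(up+.011)*1]
    def brentup(L,K,th):
        s=np.clip((K[1]-L[1]+.017)/l1,-1,1); return l1*np.sqrt(1-s*s)-(K[0]-L[0])
    r=least_squares(res,[-.2,-.03,-.03,.08]);L,P=r.x[:2],r.x[2:]
    d=dist(0);u=(P-L)/d;x=(d*d+l1*l1-l2*l2)/2/d;h=np.sqrt(l1*l1-x*x)
    return L,P,L+x*u-h*np.array([-u[1],u[0]]),r.fun
E
python3 - <<'E'
from geo import *
from h import *
for zk in(.032,.0345,.036):
    L,P,K,f=fit(zk);print(zk,L.round(4),P.round(4),K.round(4),(f*1e3).round(2))
    if zk==.0345:
        for f in(.274,.45,.55,.65,.75,.85,.95):
            try:a,k=knee(L,P,f);print(f,round(a,3),((k-K)*1e3).round(1))
            except Exception as e:print(f,e)
for n in('top','side'):
    W=np.load(n+'.npz')['W'];x,y,z=W[...,0],W[...,1],W[...,2]
    g=(x>.5)&(x<.8)&(y>-.08)&(y<.2)
    lb=g&(z>.315)&(z<.36)
    pb=(x>.45)&(x<.515)&(y>.06)&(y<.12)&(z>.125)&(z<.155)
    fw=(x>.56)&(x<.75)&(y<.0)&(y>-.06)&(z>.094)&(z<.11)
    for nm,m in(('lidbar',lb),('pull',pb),('front',fw)):
        q=W[m];p=np.polyfit(q[:,0],q[:,1],1);c=np.median(q,0)
        print(n,nm,len(q),'slope',p[0].round(4),'med',c.round(4),'min',q.min(0).round(4),'max',q.max(0).round(4), 'z90',np.percentile(q[:,2],[5,50,90]).round(4))
E
```

```text
0.032 [-0.177  -0.0335] [-0.0207  0.0669] [-0.0566  0.032 ] [ 0.07 -0.09  0.    0.   -0.01]
0.0345 [-0.1858 -0.0312] [-0.0298  0.0694] [-0.0656  0.0345] [ 0.01 -0.02  0.    0.   -0.  ]
0.274 f(a) and f(b) must have different signs
0.45 -0.011 [-8.7 13.8]
0.55 0.0 [-10.9  16.8]
0.65 0.016 [-13.2  19.8]
0.75 0.037 [-15.5  22.7]
0.85 0.062 [-17.9  25.4]
0.95 0.092 [-20.3  28.1]
0.036 [-0.1901 -0.0298] [-0.0342  0.071 ] [-0.0699  0.036 ] [-0.02  0.02 -0.   -0.    0.  ]
top lidbar 361 slope 0.1046 med [0.6561 0.0891 0.3357] min [0.5919 0.0791 0.3153] max [0.7186 0.107  0.3416] z90 [0.3295 0.3357 0.3381]
top pull 129 slope 0.1112 med [0.4832 0.0935 0.139 ] min [0.4519 0.0845 0.133 ] max [0.5129 0.1012 0.1449] z90 [0.1348 0.139  0.142 ]
top front 426 slope 0.0892 med [ 0.6506 -0.0202  0.1001] min [ 0.5601 -0.0358  0.0941] max [ 7.500e-01 -2.000e-04  1.074e-01] z90 [0.0959 0.1001 0.1033]
side lidbar 211 slope 0.1005 med [0.6486 0.0873 0.3362] min [0.5924 0.0764 0.3154] max [0.7181 0.1113 0.3436] z90 [0.3198 0.3362 0.3406]
side pull 90 slope 0.1155 med [0.4825 0.0893 0.1415] min [0.4522 0.0806 0.1351] max [0.5149 0.0988 0.1471] z90 [0.1358 0.1415 0.1457]
side front 294 slope 0.0966 med [ 0.6525 -0.0214  0.1033] min [ 0.5606 -0.0392  0.094 ] max [ 0.7497 -0.0022  0.1082] z90 [0.095  0.1033 0.1054]
```

The chest has a yaw of about 0.107. The pull bar is at about (0.475, 0.092, 0.135) and the lid bar at about (0.655, 0.088, 0.332). Moving over the pull bar now.

move_arm(motion=[[0.5,-0.43,0,0,0,0],[1,-0.86,0,0,0,0],[1,-0.86,0,0,0,0]], fingers=1, newtons=3)

```text
time: 0.52
tool_pos: [0.2793, -0.3506, 0.2267]
tool_rot: [-3.14, -0.0, 0.446]
contact_force: [0.1, -0.5, 0.5]
opening: 0.0922
grip_force: 0.0
```

move_arm(motion=[[0.5,-0.43,0,0,0,0],[1,-0.86,0,0,0,0],[1,-0.86,0,0,0,0]])

```text
time: 0.9
tool_pos: [0.3328, -0.2309, 0.2268]
tool_rot: [-3.141, -0.0, 0.447]
contact_force: [1.3, -0.8, -0.2]
opening: 0.0917
grip_force: 0.0
```

move_arm(motion=[[0.5,-0.43,0,0,0,0],[1,-0.86,0,0,0,0],[1,-0.86,0,0,0,0]])

```text
time: 1.27
tool_pos: [0.3866, -0.1108, 0.2267]
tool_rot: [3.141, -0.0, 0.447]
contact_force: [-0.5, -0.1, -0.4]
opening: 0.0918
grip_force: 0.0
```

move_arm(motion=[[0.5,-0.43,0,0,0,0.05],[1,-0.86,0,0,0,0.107],[1,-0.86,0,0,0,0.107]])

```text
time: 1.65
tool_pos: [0.4402, 0.0079, 0.2266]
tool_rot: [3.141, -0.0, 0.104]
contact_force: [-0.0, -0.4, -0.4]
opening: 0.0919
grip_force: 0.0
```

```bash
cat >> h.py <<'E'
def to(p,yaw,tilt=0,s=None):
    "shift in 0.1 m and turn in pi rad, tool axes, to reach TCP p with tool down, yaw, tilted about tool x"
    s=s or robot.observe();T=T_tool(s);Rt=R.from_euler('z',yaw)*R.from_euler('x',np.pi)*R.from_euler('x',tilt)
    d=T[:3,:3].T@(np.array(p)-T[:3,3]);w=(R.from_matrix(T[:3,:3].T)*Rt).as_rotvec()
    return (d/.1).round(3),(w/np.pi).round(4)
def st():
    s=robot.observe();print(round(s['time'],2),s['tool_pos'].round(4),s['tool_rot'].round(3),'F',s['contact_force'].round(2),'op',round(s['opening'],4),round(s['grip_force'],2),'q',s['qpos'].round(2));return s
E
python3 -c "
from h import *
st();print(to([.475,.092,.226],.107))"
```

```text
1.65 [0.4402 0.0079 0.2266] [ 3.141 -0.     0.104] F [-0.02 -0.37 -0.37] op 0.0919 0.0 q [-0.16  0.19  1.74 -0.    1.21  1.31]
(array([ 0.433, -0.8  ,  0.006]), array([ 0.0002, -0.0001, -0.001 ]))
```

move_arm(motion=[[0.22,-0.4,0,0,0,0],[0.43,-0.8,0,0,0,0],[0.43,-0.8,0,0,0,0],[0.43,-0.8,0,0,0,0]])

```text
time: 2.15
tool_pos: [0.4735, 0.0905, 0.2263]
tool_rot: [3.141, 0.001, 0.106]
contact_force: [0.7, 0.5, 0.6]
opening: 0.0918
grip_force: 0.0
```

Run:
```python
from h import *
st();c=cam('wrist');W=pts(c);im=c['image']
cv2.imwrite('pics/w1.png',im[...,::-1])
x,y,z=W[...,0],W[...,1],W[...,2]
m=(x>.44)&(x<.60)&(y>.0)&(y<.2)&(z>.12)&(z<.155)
for X in np.arange(.445,.53,.01):
    q=W[m&(abs(x-X)<.005)]
    if len(q)>5:print(X.round(3),len(q),'y',np.percentile(q[:,1],[2,50,98]).round(4),'z',np.percentile(q[:,2],[5,50,95]).round(4))
```

```text
2.15 [0.4735 0.0905 0.2263] [3.141e+00 1.000e-03 1.060e-01] F [0.69 0.49 0.63] op 0.0918 0.0 q [ 0.03  0.26  1.64 -0.    1.24  1.5 ]
0.455 192 y [0.0843 0.09   0.0954] z [0.1365 0.1393 0.1408]
0.465 237 y [0.0853 0.0908 0.0963] z [0.1364 0.1394 0.1409]
0.475 250 y [0.0863 0.0918 0.0973] z [0.1368 0.1395 0.1408]
0.485 271 y [0.0873 0.0931 0.099 ] z [0.135  0.1392 0.141 ]
0.495 293 y [0.0879 0.0939 0.1   ] z [0.1351 0.1393 0.1408]
0.505 293 y [0.089 0.095 0.101] z [0.135  0.1394 0.141 ]
0.515 301 y [0.0902 0.096  0.1019] z [0.1356 0.1393 0.1408]
0.525 145 y [0.0911 0.0966 0.1025] z [0.1356 0.1394 0.1408]
```

View pics/w1.png

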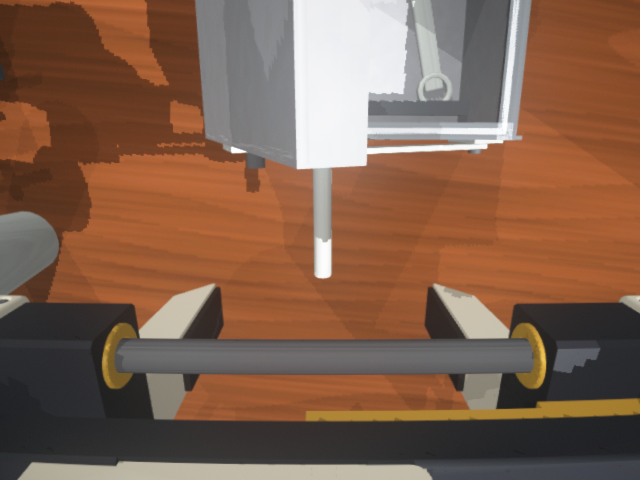

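The wrist view shows the pull bar's end at (322,275), centred between the open fingers. Its centre is at about (0.475, 0.0918, 0.135).

move_arm(motion=[[0.02,-0.01,0.3,0,0,0],[0.02,-0.01,0.6,0,0,0],[0.02,-0.01,0.9,0,0,0],[0.02,-0.01,1.0,0,0,0],[0.02,-0.01,1.0,0,0,0]])

```text
time: 2.82
tool_pos: [0.4752, 0.0923, 0.1268]
tool_rot: [3.141, 0.0, 0.105]
contact_force: [-0.2, -0.4, -0.0]
opening: 0.0918
grip_force: 0.0
```

```bash
python3 -c "
from h import *
st();print(to([.475,.0918,.116],.103))"
```

```text
2.83 [0.4752 0.0923 0.1268] [3.141 0.    0.105] F [-0.23 -0.4  -0.04] op 0.0918 0.0 q [ 0.03  0.38  1.78 -0.    0.99  1.5 ]
(array([-0.002,  0.005,  0.108]), array([0.0001, 0.0002, 0.0008]))
```

move_arm(motion=[[0,0,0.05,0,0,0],[0,0,0.11,0,0,0],[0,0,0.11,0,0,0],[0,0,0.11,0,0,0],[0,0,0.11,0,0,0],[0,0,0.11,0,0,0]], fingers=-0.56, newtons=3)

```text
time: 3.58
tool_pos: [0.4752, 0.0932, 0.1158]
tool_rot: [3.141, -0.0, 0.107]
contact_force: [0.2, 0.6, 0.3]
opening: 0.0365
grip_force: 0.0
```

```bash
python3 -c "
from h import *
st()"
```

```text
3.58 [0.4752 0.0932 0.1158] [ 3.141 -0.     0.107] F [0.16 0.61 0.28] op 0.0365 0.0 q [ 0.04  0.39  1.79 -0.    0.96  1.5 ]
```

move_arm(motion=[[0,0,0,0,0,0],[0,0,0,0,0,0],[0,0,0,0,0,0]], fingers=-0.6)

```text
time: 3.95
tool_pos: [0.4751, 0.0931, 0.1157]
tool_rot: [3.142, -0.0, 0.107]
contact_force: [0.2, 0.1, -0.6]
opening: 0.0186
grip_force: 0.0
```

Run:
```python
from h import *
st();c=cam('wrist');W=pts(c);im=c['image']
cv2.imwrite('pics/w2.png',im[...,::-1])
x,y,z=W[...,0],W[...,1],W[...,2]
m=(x>.48)&(x<.60)&(y>.05)&(y<.15)&(z>.12)&(z<.155)
for X in np.arange(.485,.54,.01):
    q=W[m&(abs(x-X)<.005)]
    if len(q)>5:print(X.round(3),len(q),'y',np.percentile(q[:,1],[2,50,98]).round(4),'z',np.percentile(q[:,2],[5,50,95]).round(4))
```

```text
3.95 [0.4751 0.0931 0.1157] [ 3.142 -0.     0.107] F [ 0.2   0.13 -0.61] op 0.0186 0.0 q [ 0.04  0.39  1.79 -0.    0.96  1.5 ]
0.485 3029 y [0.0715 0.0925 0.1176] z [0.1231 0.1383 0.1524]
0.495 703 y [0.0882 0.0935 0.0998] z [0.1359 0.1395 0.1408]
0.505 820 y [0.0892 0.0952 0.1009] z [0.1356 0.1393 0.1408]
0.515 850 y [0.0905 0.0962 0.1019] z [0.136  0.1393 0.1409]
0.525 927 y [0.0917 0.0975 0.1033] z [0.1357 0.1394 0.1408]
0.535 2704 y [0.0597 0.094  0.119 ] z [0.1224 0.1383 0.153 ]
```

View pics/w2.png

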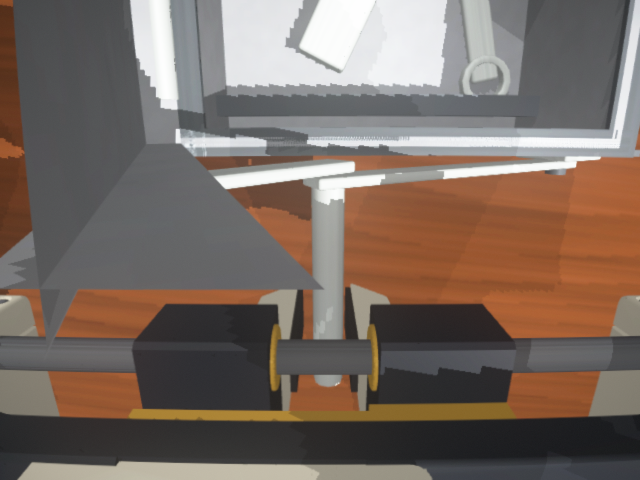

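The wrist view shows the bar (columns 313–344) between the fingers, about 1.4 mm to the −y side of centre. I'll shift to centre it and then close lightly.

move_arm(motion=[[0,0.014,0,0,0,0],[0,0.014,0,0,0,0]])

```text
time: 4.25
tool_pos: [0.4753, 0.0916, 0.1157]
tool_rot: [3.141, -0.0, 0.106]
contact_force: [-0.4, -0.5, 1.1]
opening: 0.0184
grip_force: 0.0
```

move_arm(motion=[[0,0,0,0,0,0],[0,0,0,0,0,0]], fingers=-0.68)

```text
time: 4.5
tool_pos: [0.4753, 0.0918, 0.1157]
tool_rot: [3.142, -0.0, 0.107]
contact_force: [0.1, 0.2, 0.0]
opening: 0.0147
grip_force: 0.0
```

move_arm(motion=[[0,0,0,0,0,0],[0,0,0,0,0,0]], fingers=-0.72)

```text
time: 4.75
tool_pos: [0.4753, 0.0918, 0.1157]
tool_rot: [3.142, -0.0, 0.107]
contact_force: [0.4, 0.2, -0.4]
opening: 0.0129
grip_force: 0.0
```

```bash
python3 -c "
from h import *
for _ in range(1): st()"
```

```text
4.75 [0.4753 0.0918 0.1157] [ 3.142 -0.     0.107] F [ 0.38  0.16 -0.44] op 0.0129 0.0 q [ 0.03  0.39  1.79 -0.    0.96  1.5 ]
```

move_arm(motion=[[0,0,0,0,0,0],[0,0,0,0,0,0]], fingers=-0.8, newtons=4)

```text
time: 5.0
tool_pos: [0.4753, 0.0917, 0.1157]
tool_rot: [3.141, -0.0, 0.107]
contact_force: [-0.1, 0.1, 0.2]
opening: 0.0118
grip_force: 4.0
```

move_arm(motion=[[0,0,0,0,0,0],[0,0,0,0,0,0]], fingers=-1, newtons=10)

```text
time: 5.25
tool_pos: [0.4753, 0.0917, 0.1157]
tool_rot: [3.141, 0.0, 0.107]
contact_force: [0.3, -0.3, 0.6]
opening: 0.0111
grip_force: 10.0
```

Run:
```python
from h import *
st()
yaw=.105
# circle offsets (chest y,z) by bar travel
L=np.array([-.1858,-.0312]);K=np.array([-.0656,.0345]);r=K-L;t0=np.arctan2(r[1],r[0])
for s in (2,4,6,8,10,13,16,19,22,25):
    t=t0+s/137;print(s,(.137*np.array([np.cos(t),np.sin(t)])-r).round(4)*1e3)
```

```text
5.25 [0.4753 0.0917 0.1157] [3.141 0.    0.107] F [ 0.26 -0.31  0.63] op 0.0111 10.0 q [ 0.03  0.39  1.79 -0.    0.96  1.5 ]
2 [-1.   1.8]
4 [-2.   3.5]
6 [-3.   5.2]
8 [-4.   6.9]
10 [-5.1  8.6]
13 [-6.8 11.1]
16 [-8.5 13.6]
19 [-10.2  16. ]
22 [-12.   18.4]
25 [-13.9  20.7]
```

move_arm(motion=[[0,0.005,-0.009,0,0,0],[0,0.01,-0.018,0,0,0],[0,0.01,-0.018,0,0,0]])

```text
time: 5.62
tool_pos: [0.4752, 0.0909, 0.1172]
tool_rot: [-3.141, 0.0, 0.107]
contact_force: [1.1, 1.3, -5.2]
opening: 0.0116
grip_force: 10.0
```

```bash
cat >> h.py <<'E'
def rad(t):
    s=st();F=s['contact_force'];Fy=-np.sin(.105)*F[0]+np.cos(.105)*F[1]
    a=.4996+t/137;print('chest Fy',Fy.round(2),'radial',(np.cos(a)*Fy+np.sin(a)*F[2]).round(2),'tang',(-np.sin(a)*Fy+np.cos(a)*F[2]).round(2))
E
python3 -c "
from h import *
rad(2)"
```

```text
5.62 [0.4752 0.0909 0.1172] [-3.141  0.     0.107] F [ 1.12  1.28 -5.18] op 0.0116 10.02 q [0.03 0.39 1.79 0.   0.96 1.49]
chest Fy 1.16 radial -1.54 tang -5.08
```

move_arm(motion=[[0,0.01,-0.017,0,0,0],[0,0.02,-0.034,0,0,0],[0,0.02,-0.034,0,0,0]])

```text
time: 6.0
tool_pos: [0.4755, 0.0888, 0.1211]
tool_rot: [3.142, 0.0, 0.106]
contact_force: [-0.1, 1.5, -4.0]
opening: 0.0114
grip_force: 10.0
```

```bash
python3 -c "
from h import *
rad(6)"
```

```text
6.0 [0.4755 0.0888 0.1211] [3.142 0.    0.106] F [-0.12  1.51 -4.01] op 0.0114 10.0 q [ 0.03  0.39  1.78 -0.    0.97  1.49]
chest Fy 1.52 radial -0.78 tang -4.22
```

Going well. From 6 to 13 mm, the increment is (−3.8, +5.9).

move_arm(motion=[[0,0.01,-0.017,0,0,0],[0,0.021,-0.034,0,0,0],[0,0.032,-0.051,0,0,0],[0,0.038,-0.059,0,0,0],[0,0.038,-0.059,0,0,0]])

```text
time: 6.62
tool_pos: [0.476, 0.085, 0.1269]
tool_rot: [-3.142, -0.0, 0.107]
contact_force: [-0.5, 3.2, -0.8]
opening: 0.0112
grip_force: 10.0
```

```bash
python3 -c "
from h import *
rad(13)"
```

```text
6.62 [0.476  0.085  0.1269] [-3.142 -0.     0.107] F [-0.52  3.24 -0.82] op 0.0112 10.0 q [0.02 0.38 1.78 0.   0.99 1.48]
chest Fy 3.27 radial 2.25 tang -2.51
```

move_arm(motion=[[0,0.008,-0.018,0,0,0],[0,0.02,-0.034,0,0,0],[0,0.031,-0.051,0,0,0],[0,0.031,-0.051,0,0,0]])

```text
time: 7.12
tool_pos: [0.4764, 0.0818, 0.1321]
tool_rot: [3.141, -0.0, 0.107]
contact_force: [-0.1, 2.0, -1.0]
opening: 0.0115
grip_force: 10.0
```

```bash
python3 -c "
from h import *
rad(19)"
```

```text
7.12 [0.4764 0.0818 0.1321] [ 3.141 -0.     0.107] F [-0.09  2.04 -1.02] op 0.0115 10.0 q [ 0.01  0.37  1.77 -0.    1.    1.48]
chest Fy 2.03 radial 1.03 tang -2.03
```

move_arm(motion=[[0,0.011,-0.017,0,0,0],[0,0.023,-0.033,0,0,0],[0,0.036,-0.048,0,0,0],[0,0.036,-0.048,0,0,0],[0,0.036,-0.048,0,0,0]])

```text
time: 7.75
tool_pos: [0.4767, 0.0782, 0.1368]
tool_rot: [3.141, -0.0, 0.107]
contact_force: [-1.0, 0.8, -0.7]
opening: 0.0116
grip_force: 10.0
```

```bash
python3 -c "
from h import *
rad(25)"
```

```text
7.75 [0.4767 0.0782 0.1368] [ 3.141 -0.     0.107] F [-1.01  0.78 -0.67] op 0.0116 10.0 q [ 0.    0.36  1.77 -0.    1.01  1.47]
chest Fy 0.88 radial 0.26 tang -1.08
```

The fold is about 0.69 and the forces are near zero. I'll release gently and back out along the bar.

move_arm(motion=[[0,0,0,0,0,0],[0,0,0,0,0,0]], newtons=4)

```text
time: 8.0
tool_pos: [0.4768, 0.0782, 0.1368]
tool_rot: [3.141, -0.0, 0.107]
contact_force: [-1.1, 0.2, 1.2]
opening: 0.0116
grip_force: 4.0
```

move_arm(motion=[[0,0,0,0,0,0],[0,0,0,0,0,0],[0,0,0,0,0,0]], fingers=0.0)

```text
time: 8.38
tool_pos: [0.4768, 0.0783, 0.1367]
tool_rot: [3.141, -0.0, 0.107]
contact_force: [-0.4, -0.0, 0.4]
opening: 0.037
grip_force: 0.0
```

move_arm(motion=[[-0.2,0,0,0,0,0],[-0.5,0,0,0,0,0],[-0.7,0,0,0,0,0],[-0.7,0,-0.3,0,0,0],[-0.7,0,-0.6,0,0,0],[-0.7,0,-1,0,0,0],[-0.7,0,-1,0,0,0]])

```text
time: 9.25
tool_pos: [0.4088, 0.0709, 0.2393]
tool_rot: [3.141, -0.006, 0.107]
contact_force: [0.1, 1.1, -0.2]
opening: 0.0458
grip_force: 0.0
```

Run:
```python
from h import *
st();c=cam('wrist');W=pts(c);im=c['image']
x,y,z=W[...,0],W[...,1],W[...,2]
m=(x>.42)&(x<.53)&(y>.03)&(y<.12)&(z>.14)&(z<.18)
q=W[m];print(len(q),np.median(q,0).round(4),np.percentile(q[:,2],95).round(4))
c=cam('top');W=pts(c);im=c['image'];cv2.imwrite('pics/t2.png',im[80:320,200:520,::-1].repeat(2,0).repeat(2,1))
x,y,z=W[...,0],W[...,1],W[...,2]
q=W[(x>.59)&(x<.72)&(y>.05)&(y<.12)&(z>.31)&(z<.36)];print(len(q),np.median(q,0).round(4),q.min(0).round(4),q.max(0).round(4))
```

```text
9.25 [0.4088 0.0709 0.2393] [ 3.141 -0.006  0.107] F [ 0.1   1.11 -0.22] op 0.0458 0.0 q [-0.01  0.12  1.78 -0.    1.23  1.45]
2690 [0.4936 0.0807 0.1595] 0.1611
365 [0.6557 0.0855 0.3341] [0.5924 0.0749 0.3107] [0.7186 0.1051 0.3401]
```

View pics/t2.png

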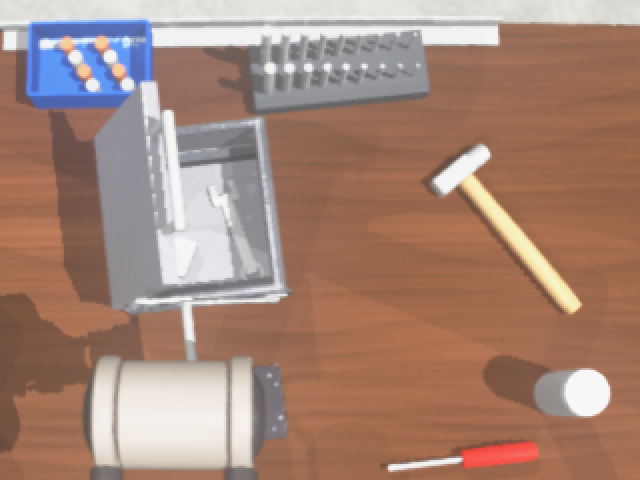

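The top view shows the lid still up, its bar at (175,170) in the crop, and the pull bar staying raised at (188,330). Next I rise and move over the lid bar.

move_arm(motion=[[0,0,-0.5,0,0,0],[0,0,-1,0,0,0],[0,0,-1,0,0,0]], fingers=0.2)

```text
time: 9.72
tool_pos: [0.4083, 0.0709, 0.3386]
tool_rot: [3.141, -0.005, 0.107]
contact_force: [0.4, 0.1, 0.1]
opening: 0.055
grip_force: 0.0
```

move_arm(motion=[[0,0,-0.5,0,0,0],[0.2,0,-0.9,0,0,0],[0.6,0,-0.9,0,0,0],[1,0,-0.9,0,0,0],[1,0,-0.9,0,0,0],[1,0,-0.9,0,0,0]])

```text
time: 10.48
tool_pos: [0.506, 0.0815, 0.425]
tool_rot: [-3.141, 0.004, 0.107]
contact_force: [-0.3, -1.7, 0.1]
opening: 0.0551
grip_force: 0.0
```

```bash
cat > lb.py <<'E'
from h import *
st();c=cam('wrist');W=pts(c);im=c['image'];cv2.imwrite('pics/w3.png',im[...,::-1])
x,y,z=W[...,0],W[...,1],W[...,2]
m=(x>.58)&(x<.74)&(y>.03)&(y<.16)&(z>.320)&(z<.36)
for X in np.arange(.59,.73,.01):
    q=W[m&(abs(x-X)<.005)]
    if len(q)>5:print(X.round(3),len(q),'y',np.percentile(q[:,1],[2,50,98]).round(4),'z',np.percentile(q[:,2],[5,50,95]).round(4))
E
python3 lb.py
```

```text
10.47 [0.506  0.0815 0.425 ] [-3.141  0.004  0.107] F [-0.35 -1.65  0.05] op 0.0551 0.0 q [ 0.01  0.25  1.12 -0.    1.77  1.47]
0.59 57 y [0.0752 0.0814 0.0861] z [0.3284 0.3332 0.3355]
0.6 414 y [0.0752 0.0822 0.0895] z [0.3227 0.3336 0.3357]
0.61 358 y [0.0763 0.0823 0.0879] z [0.33   0.334  0.3356]
0.62 375 y [0.0771 0.0833 0.089 ] z [0.3294 0.3338 0.3355]
0.63 373 y [0.0782 0.0841 0.0897] z [0.331  0.3339 0.3356]
0.64 373 y [0.0794 0.0853 0.0908] z [0.3311 0.3339 0.3355]
0.65 315 y [0.0803 0.0859 0.0918] z [0.3307 0.3339 0.3357]
```

```bash
python3 -c "
from h import *
print(to([.655,.0866,.405],.107))"
```

```text
(array([1.49 , 0.109, 0.206]), array([-0.    ,  0.0006, -0.0001]))
```

move_arm(motion=[[0.5,0.03,0,0,0,0],[1,0.06,0.1,0,0,0],[1,0.06,0.1,0,0,0]])

```text
time: 10.9
tool_pos: [0.6081, 0.086, 0.4123]
tool_rot: [-3.141, 0.007, 0.106]
contact_force: [-0.5, -0.1, -0.7]
opening: 0.0553
grip_force: 0.0
```

move_arm(motion=[[0.3,0.03,0.05,0,0,0],[0.5,0.05,0.1,0,0,0],[0.5,0.05,0.1,0,0,0],[0.5,0.05,0.1,0,0,0],[0.5,0.05,0.1,0,0,0]])

```text
time: 11.52
tool_pos: [0.6559, 0.0867, 0.4082]
tool_rot: [3.141, -0.002, 0.107]
contact_force: [0.0, 0.6, -0.1]
opening: 0.0552
grip_force: 0.0
```

```bash
sed -i 's/x>.58/x>.60/' lb.py; python3 lb.py; python3 -c "
from h import *
print(to([.655,.0864,.35],.107),to([.655,.0862,.313],.107))"
```

```text
11.53 [0.6559 0.0867 0.4082] [ 3.141e+00 -2.000e-03  1.070e-01] F [ 0.05  0.55 -0.13] op 0.0552 0.0 q [ 0.02  0.59  0.63 -0.    1.91  1.48]
0.6 145 y [0.0753 0.0828 0.0898] z [0.3218 0.3334 0.3353]
0.61 237 y [0.0762 0.082  0.0879] z [0.3299 0.3339 0.3355]
0.62 251 y [0.0772 0.0829 0.0888] z [0.3305 0.334  0.3357]
0.63 254 y [0.0784 0.0842 0.0899] z [0.3305 0.3341 0.3354]
0.64 256 y [0.0796 0.0852 0.0908] z [0.3311 0.3342 0.3355]
0.65 270 y [0.0807 0.0863 0.0919] z [0.3314 0.3341 0.3355]
0.66 270 y [0.0819 0.0874 0.0929] z [0.3315 0.3341 0.3356]
0.67 285 y [0.0829 0.0886 0.0942] z [0.3312 0.3342 0.3355]
0.68 315 y [0.0839 0.0896 0.0956] z [0.3296 0.3341 0.3357]
0.69 328 y [0.0848 0.0907 0.0965] z [0.3301 0.334  0.3356]
0.7 335 y [0.0859 0.0917 0.0976] z [0.3303 0.3341 0.3356]
0.71 411 y [0.0871 0.094  0.1018] z [0.3228 0.3336 0.3355]
0.72 146 y [0.0879 0.0932 0.0991] z [0.3291 0.3339 0.3353]
(array([-0.012,  0.001,  0.581]), array([ 0.0001, -0.0005, -0.0001])) (array([-0.012,  0.003,  0.951]), array([ 0.0001, -0.0005, -0.0001]))
```

move_arm(motion=[[-0.01,0,0.3,0,0,0],[-0.01,0,0.6,0,0,0],[-0.01,0,0.85,0,0,0],[-0.01,0,0.95,0,0,0],[-0.01,0,0.95,0,0,0],[-0.01,0,0.95,0,0,0]])

```text
time: 12.32
tool_pos: [0.6563, 0.0865, 0.3132]
tool_rot: [3.141, -0.002, 0.107]
contact_force: [0.3, 0.1, 0.3]
opening: 0.0549
grip_force: 0.0
```

move_arm(motion=[[0,0,0,0,0,0],[0,0,0,0,0,0],[0,0,0,0,0,0],[0,0,0,0,0,0]], fingers=-0.56, newtons=3)

```text
time: 12.82
tool_pos: [0.6559, 0.0865, 0.3117]
tool_rot: [3.142, 0.0, 0.107]
contact_force: [0.6, -0.4, -0.7]
opening: 0.022
grip_force: 0.0
```

```bash
python3 lb.py
```

```text
12.82 [0.6559 0.0865 0.3117] [3.142 0.    0.107] F [ 0.6  -0.36 -0.73] op 0.022 0.0 q [ 0.02  0.57  0.92 -0.    1.65  1.48]
0.62 366 y [0.0769 0.0833 0.0887] z [0.33   0.3337 0.3354]
0.63 550 y [0.0781 0.0838 0.0895] z [0.3312 0.3341 0.3354]
0.64 90 y [0.0801 0.0843 0.0973] z [0.3333 0.3348 0.3361]
0.65 522 y [0.0726 0.0886 0.0994] z [0.3219 0.3566 0.3586]
0.66 1722 y [0.0761 0.0984 0.1135] z [0.3228 0.3338 0.3497]
0.67 2285 y [0.0627 0.0765 0.1047] z [0.3229 0.3345 0.3531]
0.68 767 y [0.0837 0.0895 0.0952] z [0.3308 0.3341 0.3355]
0.69 813 y [0.0849 0.0907 0.0964] z [0.331  0.334  0.3355]
0.7 858 y [0.0862 0.0918 0.0975] z [0.3309 0.334  0.3356]
0.71 1099 y [0.0873 0.0939 0.1017] z [0.3227 0.3337 0.3354]
0.72 430 y [0.0879 0.0933 0.0992] z [0.3278 0.3336 0.3354]
```

View pics/w3.png

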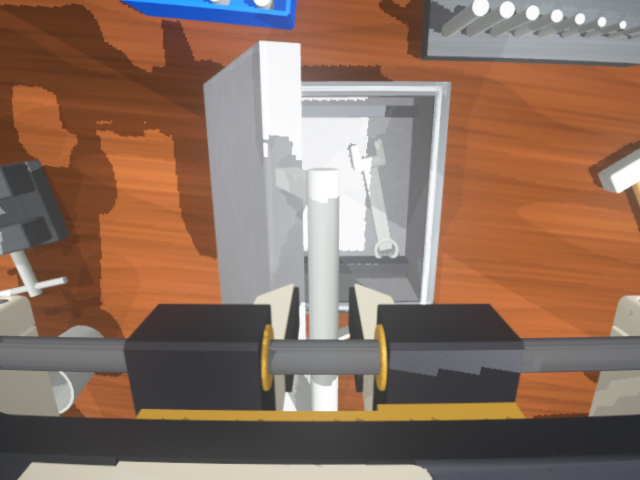

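The wrist view shows the lid bar (columns 309–339) centred between the fingers, between the struts. I'll close in steps.

move_arm(motion=[[0,0.006,0,0,0,0],[0,0.006,0,0,0,0]], fingers=-0.68)

```text
time: 13.12
tool_pos: [0.6559, 0.0858, 0.3117]
tool_rot: [3.141, 0.0, 0.107]
contact_force: [0.7, -0.9, -0.6]
opening: 0.0146
grip_force: 0.0
```

move_arm(motion=[[0,0,0,0,0,0],[0,0,0,0,0,0]], fingers=-0.72)

```text
time: 13.38
tool_pos: [0.6559, 0.086, 0.3117]
tool_rot: [-3.142, -0.0, 0.107]
contact_force: [0.8, 0.0, 0.2]
opening: 0.0129
grip_force: 0.2
```

```bash
python3 -c "
from h import *
st()"
```

```text
13.38 [0.6559 0.086  0.3117] [-3.142 -0.     0.107] F [0.83 0.04 0.21] op 0.0129 0.16 q [0.01 0.57 0.92 0.   1.65 1.48]
```

move_arm(motion=[[0,0,0,0,0,0],[0,0,0,0,0,0]], fingers=-0.82, newtons=4)

```text
time: 13.62
tool_pos: [0.6559, 0.086, 0.3117]
tool_rot: [-3.142, 0.0, 0.107]
contact_force: [0.1, 0.1, -0.2]
opening: 0.0116
grip_force: 4.0
```

move_arm(motion=[[0,0,0,0,0,0],[0,0,0,0,0,0],[0,0,0,0,0,0]], fingers=-1, newtons=20)

```text
time: 14.0
tool_pos: [0.6559, 0.0859, 0.3116]
tool_rot: [-3.142, 0.0, 0.107]
contact_force: [-0.9, 0.4, -0.6]
opening: 0.0114
grip_force: 20.0
```

Run:
```python
from h import *
st();t0=68.96;r=2.461
g=lambda a,b:(round(r*(np.cos(np.radians(b))-np.cos(np.radians(a))),3),round(-r*(np.sin(np.radians(b))-np.sin(np.radians(a))),3))
for a,b,n in((t0,60,8),(60,42,10),(42,24,10),(24,8,10),(8,1.86,6)):
    print(a,b,[g(a,a+(b-a)*(i+1)/n) for i in range(n)])
```

```text
14.0 [0.6559 0.0859 0.3116] [-3.142  0.     0.107] F [-0.91  0.36 -0.63] op 0.0114 20.0 q [ 0.01  0.57  0.92 -0.    1.65  1.48]
68.96 60 [(np.float64(0.045), np.float64(0.018)), (np.float64(0.089), np.float64(0.036)), (np.float64(0.133), np.float64(0.056)), (np.float64(0.177), np.float64(0.076)), (np.float64(0.22), np.float64(0.097)), (np.float64(0.263), np.float64(0.119)), (np.float64(0.305), np.float64(0.142)), (np.float64(0.347), np.float64(0.166))]
60 42 [(np.float64(0.066), np.float64(0.04)), (np.float64(0.131), np.float64(0.081)), (np.float64(0.195), np.float64(0.125)), (np.float64(0.257), np.float64(0.171)), (np.float64(0.318), np.float64(0.219)), (np.float64(0.378), np.float64(0.268)), (np.float64(0.435), np.float64(0.32)), (np.float64(0.491), np.float64(0.373)), (np.float64(0.546), np.float64(0.428)), (np.float64(0.598), np.float64(0.485))]
42 24 [(np.float64(0.051), np.float64(0.058)), (np.float64(0.1), np.float64(0.118)), (np.float64(0.147), np.float64(0.179)), (np.float64(0.192), np.float64(0.242)), (np.float64(0.235), np.float64(0.306)), (np.float64(0.276), np.float64(0.372)), (np.float64(0.315), np.float64(0.439)), (np.float64(0.352), np.float64(0.507)), (np.float64(0.387), np.float64(0.576)), (np.float64(0.419), np.float64(0.646))]
24 8 [(np.float64(0.027), np.float64(0.063)), (np.float64(0.052), np.float64(0.127)), (np.float64(0.076), np.float64(0.192)), (np.float64(0.098), np.float64(0.257)), (np.float64(0.117), np.float64(0.323)), (np.float64(0.135), np.float64(0.389)), (np.float64(0.152), np.float64(0.456)), (np.float64(0.166), np.float64(0.523)), (np.float64(0.178), np.float64(0.591)), (np.float64(0.189), np.float64(0.658))]
8 1.86 [(np.float64(0.006), np.float64(0.044)), (np.float64(0.011), np.float64(0.087)), (np.float64(0.015), np.float64(0.131)), (np.float64(0.018), np.float64(0.175)), (np.float64(0.021), np.float64(0.219)), (np.float64(0.023), np.float64(0.263))]
```

move_arm(motion=[[0,0.01,0.004,0,0,0],[0,0.022,0.009,0,0,0],[0,0.033,0.013,0,0,0],[0,0.045,0.018,0,0,0]])

```text
time: 14.5
tool_pos: [0.6564, 0.0815, 0.3098]
tool_rot: [-3.141, 0.0, 0.107]
contact_force: [0.2, 1.3, -1.5]
opening: 0.0115
grip_force: 20.0
```

```bash
python3 -c "
from h import *
st()"
```

```text
14.5 [0.6564 0.0815 0.3098] [-3.141  0.     0.107] F [ 0.24  1.28 -1.53] op 0.0115 20.0 q [0.01 0.57 0.93 0.   1.64 1.47]
```

move_arm(motion=[[0,0.044,0.018,0,0,0],[0,0.088,0.038,0,0,0],[0,0.132,0.058,0,0,0],[0,0.175,0.079,0,0,0],[0,0.218,0.101,0,0,0],[0,0.26,0.124,0,0,0],[0,0.302,0.148,0,0,0]])

```text
time: 15.38
tool_pos: [0.6597, 0.0508, 0.2951]
tool_rot: [3.141, -0.0, 0.106]
contact_force: [1.0, 0.8, 0.4]
opening: 0.011
grip_force: 20.0
```

```bash
python3 -c "
from h import *
st()"
```

```text
15.38 [0.6597 0.0508 0.2951] [ 3.141 -0.     0.106] F [1.02 0.84 0.41] op 0.011 19.99 q [-0.04  0.58  0.96 -0.    1.6   1.43]
```

move_arm(motion=[[0,0.066,0.04,0,0,0],[0,0.131,0.081,0,0,0],[0,0.195,0.125,0,0,0],[0,0.257,0.171,0,0,0],[0,0.318,0.219,0,0,0],[0,0.378,0.268,0,0,0],[0,0.435,0.32,0,0,0],[0,0.491,0.373,0,0,0],[0,0.546,0.428,0,0,0],[0,0.598,0.485,0,0,0]])

```text
time: 16.62
tool_pos: [0.6659, -0.0085, 0.2461]
tool_rot: [3.142, 0.0, 0.107]
contact_force: [0.6, -1.5, -1.6]
opening: 0.0111
grip_force: 20.0
```

```bash
python3 -c "
from h import *
st()"
```

```text
16.62 [ 0.6659 -0.0085  0.2461] [3.142 0.    0.107] F [ 0.64 -1.54 -1.56] op 0.0111 20.0 q [-0.13  0.6   1.05 -0.    1.49  1.34]
```

move_arm(motion=[[0,0.051,0.058,0,0,0],[0,0.1,0.118,0,0,0],[0,0.147,0.179,0,0,0],[0,0.192,0.242,0,0,0],[0,0.235,0.306,0,0,0],[0,0.276,0.372,0,0,0],[0,0.315,0.439,0,0,0],[0,0.352,0.507,0,0,0],[0,0.387,0.576,0,0,0],[0,0.419,0.646,0,0,0]])

```text
time: 17.88
tool_pos: [0.6704, -0.05, 0.1815]
tool_rot: [3.142, 0.0, 0.107]
contact_force: [-1.2, -1.9, -1.5]
opening: 0.0109
grip_force: 20.0
```

```bash
python3 -c "
from h import *
st()"
```

```text
17.88 [ 0.6704 -0.05    0.1815] [3.142 0.    0.107] F [-1.17 -1.88 -1.51] op 0.0109 20.0 q [-0.19  0.65  1.13 -0.    1.36  1.28]
```

move_arm(motion=[[0,0.027,0.063,0,0,0],[0,0.052,0.127,0,0,0],[0,0.076,0.192,0,0,0],[0,0.098,0.257,0,0,0],[0,0.117,0.323,0,0,0],[0,0.135,0.389,0,0,0],[0,0.152,0.456,0,0,0],[0,0.166,0.523,0,0,0],[0,0.178,0.591,0,0,0],[0,0.189,0.658,0,0,0]])

```text
time: 19.12
tool_pos: [0.6724, -0.0681, 0.1156]
tool_rot: [-3.141, 0.0, 0.107]
contact_force: [0.2, 2.6, -4.6]
opening: 0.0111
grip_force: 20.0
```

```bash
python3 -c "
from h import *
st()"
```

```text
19.12 [ 0.6724 -0.0681  0.1156] [-3.141  0.     0.107] F [ 0.22  2.59 -4.63] op 0.0111 20.0 q [-0.21  0.71  1.21  0.    1.22  1.25]
```

move_arm(motion=[[0,0.005,0.035,0,0,0],[0,0.009,0.07,0,0,0],[0,0.012,0.105,0,0,0],[0,0.015,0.14,0,0,0],[0,0.018,0.175,0,0,0],[0,0.02,0.21,0,0,0],[0,0.021,0.24,0,0,0],[0,0.021,0.24,0,0,0]])

```text
time: 20.12
tool_pos: [0.6727, -0.0697, 0.0946]
tool_rot: [-3.141, -0.001, 0.107]
contact_force: [-5.8, 6.9, 8.6]
opening: 0.0112
grip_force: 20.0
```

```bash
python3 -c "
from h import *
st()"
```

```text
20.12 [ 0.6727 -0.0697  0.0946] [-3.141e+00 -1.000e-03  1.070e-01] F [-5.83  6.89  8.6 ] op 0.0112 20.0 q [-0.22  0.73  1.23  0.    1.18  1.25]
```

Run:
```python
from h import *
st();c=cam('wrist');W=pts(c);im=c['image'];cv2.imwrite('pics/w4.png',im[...,::-1])
x,y,z=W[...,0],W[...,1],W[...,2]
m=(x>.69)&(x<.74)&(y>-.09)&(y<-.03)&(z>.09)&(z<.14)
for X in (.70,.705,.71,.715,.72):
    q=W[m&(abs(x-X)<.003)]
    if len(q)>5:print(X,len(q),'y',np.percentile(q[:,1],[2,50,98]).round(4),'z',np.percentile(q[:,2],[5,50,95]).round(4))
m=(x>.62)&(x<.76)&(y>.0)&(y<.15)&(z>.09)&(z<.16)
for Y in (.0,.02,.04,.06,.08,.1,.12):
    q=W[m&(abs(y-Y)<.004)];print('lid',Y,len(q),np.median(q,0).round(4) if len(q) else '')
```

```text
20.12 [ 0.6727 -0.0697  0.0946] [-3.141e+00 -1.000e-03  1.070e-01] F [-5.83  6.89  8.6 ] op 0.0112 20.0 q [-0.22  0.73  1.23  0.    1.18  1.25]
0.7 456 y [-0.0722 -0.0662 -0.0605] z [0.1081 0.1124 0.1141]
0.705 463 y [-0.0715 -0.0658 -0.06  ] z [0.1087 0.1124 0.1139]
0.71 472 y [-0.071  -0.0653 -0.0596] z [0.1091 0.1124 0.1138]
0.715 487 y [-0.0704 -0.0647 -0.0591] z [0.1092 0.1125 0.114 ]
0.72 766 y [-0.0696 -0.0611 -0.0308] z [0.1096 0.1125 0.1138]
lid 0.0 3220 [0.7124 0.002  0.1175]
lid 0.02 6501 [0.7105 0.02   0.1175]
lid 0.04 6226 [0.7114 0.0398 0.1175]
lid 0.06 183 [0.6809 0.0569 0.1174]
lid 0.08 0 
lid 0.1 0 
lid 0.12 0
```

View pics/w4.png

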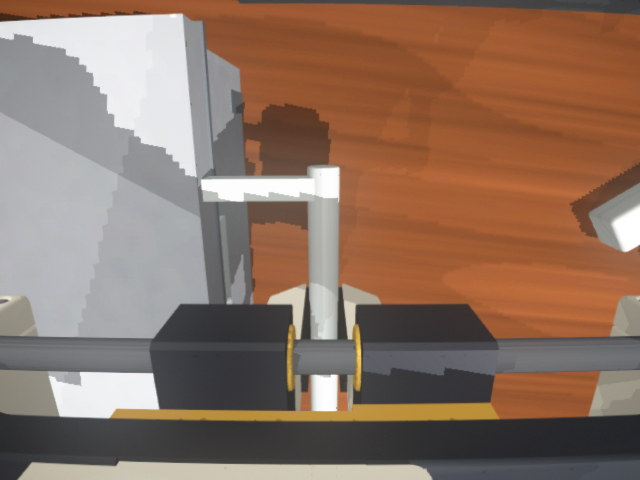

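The bar's centre is at z 0.108 and the lid top is flat at 0.1175, so the lid is shut on its stop. Now I ease off and release.

move_arm(motion=[[0,-0.005,-0.02,0,0,0],[0,-0.005,-0.02,0,0,0]], newtons=4)

```text
time: 20.42
tool_pos: [0.6727, -0.0697, 0.0945]
tool_rot: [-3.141, -0.001, 0.107]
contact_force: [-1.3, 5.7, -0.1]
opening: 0.0118
grip_force: 4.0
```

move_arm(motion=[[0,0,0,0,0,0],[0,0,0,0,0,0],[0,0,0,0,0,0]], fingers=-0.45)

```text
time: 20.8
tool_pos: [0.673, -0.0708, 0.0946]
tool_rot: [3.141, -0.001, 0.106]
contact_force: [0.3, 1.1, 0.5]
opening: 0.0253
grip_force: 0.0
```

Run:
```python
from h import *
st()
```

```text
20.8 [ 0.673  -0.0708  0.0946] [ 3.141e+00 -1.000e-03  1.060e-01] F [0.33 1.05 0.51] op 0.0253 0.0 q [-0.22  0.73  1.23 -0.    1.18  1.25]
```

move_arm(motion=[[0,0,-0.1,0,0,0],[0,0,-0.25,0,0,0],[0,0,-0.5,0,0,0],[0,0,-0.9,0,0,0],[0,0,-1,0,0,0],[0,0,-1,0,0,0]])

```text
time: 21.55
tool_pos: [0.6729, -0.0702, 0.1952]
tool_rot: [3.141, -0.002, 0.107]
contact_force: [-0.2, -0.8, -0.6]
opening: 0.0253
grip_force: 0.0
```

Run:
```python
from h import *
st();c=cam('wrist');W=pts(c)
x,y,z=W[...,0],W[...,1],W[...,2]
for X in (.69,.7,.71,.72):
    q=W[(abs(x-X)<.003)&(y>-.085)&(y<-.05)&(z>.09)&(z<.14)];print(X,len(q),np.percentile(q[:,2],[50,95]).round(4))
q=W[(x>.62)&(x<.74)&(y>0)&(y<.1)&(z>.09)&(z<.16)];print('lid',np.percentile(q[:,2],[5,50,95]).round(4))
c=cam('side');cv2.imwrite('pics/s2.png',c['image'][...,::-1])
```

```text
21.55 [ 0.6729 -0.0702  0.1952] [ 3.141e+00 -2.000e-03  1.070e-01] F [-0.23 -0.81 -0.62] op 0.0253 0.0 q [-0.22  0.65  1.1  -0.    1.39  1.25]
0.69 166 [0.1124 0.1141]
0.7 171 [0.1126 0.1141]
0.71 179 [0.1125 0.114 ]
0.72 194 [0.1125 0.1141]
lid [0.1164 0.1175 0.1186]
```

View pics/s2.png

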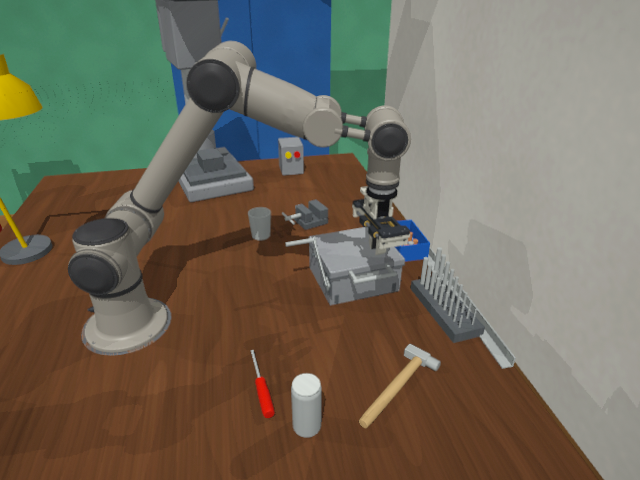

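The side view shows the lid shut, with its bar near (370,275). The hand is clear above it and nothing else has moved.

```bash
python3 -c "
from cell import robot
print(robot.hand_in())"
```

```text
the job is handed in; nothing more can be done
None
```

The stay is unlocked (knee lifted to about 0.69 rad by my estimate, with the lid still up), the lid was lowered under grip until fully shut and then released, and the job is handed in at about 22 s; the hand-in call returned no verdict.

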